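Open the coin jar on the hallway shelf

TASK

Unscrew the green lid of the glass coin jar, turning it gently so as not to force the thread and not tipping, lifting or dragging the jar, and keep hold of the lid once it comes free. Then lay the lid, right way up, in the wooden key dish and let go of it only when it is down. Leave the comb, the flashlight and the pine box with its drawer alone.

Things in the scene. Friction and masses are not known exactly. Their poses are not given: they have to be found in the camera images.
- jar: loose round glass jar half full of coins, about 1.3 to 2 kg, standing on the shelf: body 100 mm across up to 86 mm high, then a sloping shoulder that ends at the neck 104 mm up; neck 50 mm across (56 mm over the thread). Origin: centre of the underside, z up. Held only by its weight: a sideways push of about 5 N or more at the lid can tip or slide it
- jar_mouth (a point): centre of the jar's rim, 131 mm above its underside. Coarse right-hand thread: the lid comes off anticlockwise as seen from above and climbs as it turns; it has 1.5 to 2 mm of up-and-down play in the thread. How far it climbs in a turn and how many turns it needs (more than one, not always the same) has to be felt
- lid: round ribbed green plastic screw lid on the jar, 63 mm across, 25.5 mm high, hollow below, 45 g; origin: centre of its lower edge, z up out of its closed top. At the start it is closed, more or less loosely, with its lower edge 108.5 mm above the shelf. Thread and glass stand at most 20 N between lid and jar, sudden knocks included
- lid_top (a point): centre of the lid's top, 134 mm above the shelf at the start. As long as the lid is on the thread, an upward pull takes up the play and then meets the jar's weight; off the thread, the lid lifts without resistance
- dish: round turned key dish of dark wood fixed on the shelf, 157 mm across; flat floor 140 mm across and 6 mm above the shelf, rim 13 mm above the shelf. Origin: centre of the underside, at shelf level
- comb: loose grey plastic comb lying flat, 170 x 36 x 5 mm, long along its x; origin: centre of its underside
- flashlight: loose aluminium flashlight lying down, 160 mm long along its x, 38 mm over its six-sided collars, with a black rubber button on top; origin on the shelf under its middle
- pine_box_drawer0 (a joint): the shallow drawer of the pine box that stands beyond and between jar and dish (130 x 160 x 70 mm, fixed, with a knob reaching 43 mm out of the drawer front); m, 0 = shut, grows as the drawer slides out towards the robot
Not all that is in view belongs to the job. There is more than one size of the lid; the job needs the middle-sized.

How it is judged (in metres and radians):
On the way:
1. the lid is off the thread and held clear above the standing jar's mouth (z of lid in the frame of jar above 0.133 m and contact force between the fingers and lid above 0.5 N and height (world z) of jar below 0.003 m), for 0.1 s.
At the end, for the whole second after the job is handed in: the lid lies right way up and level (within 4.5 degrees) on the floor of the dish, wholly inside its rim (its centre within 42 mm of the dish's), let go and at rest; the open jar stands upright on the shelf within 30 mm of where it stood (horizontal distance between lid and dish below 0.042 m and z of lid in the frame of dish between 0.004 and 0.0085 m and angle between lid's own z axis and vertical below 0.08 rad and linear speed of each of lid, jar below 0.01 m/s and angle between jar's own z axis and vertical below 0.03 rad and height (world z) of jar below 0.003 m and distance of jar from where it was at the start of the episode below 0.03 m); the robot touches nothing.
It fails at once if the thread is forced: more than 20 N between lid and jar (contact force between lid and jar above 20 N).
It fails at once if the jar is lifted more than 4 mm off the shelf, tipped by more than 6 degrees or dragged more than 30 mm (height (world z) of jar above 0.004 m or angle between jar's own z axis and vertical above 0.105 rad or distance of jar from where it was at the start of the episode above 0.03 m).
It fails at once if the lid is let go after it has come off the thread and before it is down (more than 6 mm above the dish's floor) (contact force between the fingers and lid below 0.05 N and height (world z) of lid above 0.012 m and (z of lid in the frame of jar above 0.1235 m or horizontal distance between lid and jar above 0.02 m)).
It fails at once if the comb or the flashlight is moved by more than 15 mm, or the drawer is pulled out by more than 10 mm (distance of any of comb, flashlight from where it was at the start of the episode above 0.015 m or value of joint pine_box_drawer0 above 0.01 m).
It also fails if it takes over 72 s, if anything falls off the work surface, if the arm or the gripper's body presses on something with over 40 N, if the wrist force passes 120 N, or if a joint passes its speed limit or range.

ROBOT

A 6-joint arm with a two-finger parallel gripper is mounted at the origin on the work surface. World frame = base frame: x ahead of the robot, y to its left, z up, the work surface at z = 0. Lengths are in mm, angles in degrees, forces in N, time in s.
With the tool pointing down it reaches from about 275 to 725 mm from the base axis. Payload 5.6 kg.
Tool frame: the origin (TCP) lies midway between the tips of the shut fingers; the grasp point (between the pads) lies 19 mm behind it (env.tcp_to_grasp is the distance from the TCP to the grasp point, in mm); y points along the fingers, x is the direction in which the jaws open and shut, and the axes are right-handed (so a half turn about y gives the same grasp; the last joint's range is limited). The gripper opens to 85 mm and grips with 20 to 120 N. Pads are 22 mm wide; open, the fingers measure 114 mm over their backs; the gripper's body (76 mm by 85 mm) begins 54 mm behind the grasp point. The pads swing forward as they close: fully open they stand 13 mm farther back than shut.
Start: joints at [87.296, 14.616, 6.199, 0, -81.583, -16.306], TCP at [179.133, 520.004, 231.283] pointing down, gripper open.
Joint ranges: [-168.99, 168.99], [-69.2, 112.95], [-62.41, 85.93], [-164.36, 98.24], [-168.68, -3.75], [-174.98, 174.98]. Speed limits (degrees/s): [147.25, 147.25, 180, 180, 180, 180].

INTERFACE

Orientations are given as a 3x3 rotation matrix whose columns are the frame's x, y, z axes.
In Python, from bench import env, get_image, camera_info, order, models gives the robot as it stands.
- The arm moves only by the tool carry_out, never from a script. Its arguments are lists of equal length, an entry for each row: "delta_pos": the shift along the world's x, y, z in mm, a list of three; "turn": the turn, a rotation vector about the world's x, y, z in rad, a list of three; "gripper": the opening in per cent of the stroke, from 0 (shut) to 100 (fully open). In form: {"delta_pos": [[dx, dy, dz], ...], "turn": [[rx, ry, rz], ...], "gripper": [gripper, ...]}. A call has exactly 10 rows; each row is the pose to reach, as a shift and turn from the pose measured when the call began; what a row does not reach only later rows make up. A row lasts 1/8 s, in which the tool goes at most 62.5 mm and 10.7 degrees, less where a joint would pass 70% of its speed; a pose out of reach is approached as far as the arm can. A call with a gripper value outside its range is refused whole. The fingers move at their own pace and stop on an object; the grip force is fixed at half the most. Time passes only in rows, so rows that repeat a pose let the fingers close, or fill a call up. It gives the time, the measured TCP pose, the force and the opening at its end, in the units of the state.
- env.sense(): the state, without advancing time (a new reading comes with each control period).
- get_image(name): name is "scene" or "side" or "wrist"; returns the picture (480x640x3 uint8, blue, green, red); there is no depth.
- camera_info(name): a dict with "intrinsics" (3x3 intrinsics, pixels), "k1" (the pictures are not rectified: a ray, as slopes to the right and down, at radius r is drawn at 1 + k1 r^2 times it, then the intrinsics apply), "world_from_camera" (4x4, takes a point from camera to world coordinates); the wrist camera has in their place "hand_eye" (4x4, takes a point from camera to tool coordinates, whose origin is the TCP and whose axes are the tool frame's). Camera axes: x right, y down, z forward; pixel columns grow to the right and rows downward; lengths in mm; the calibration is good to about 2 mm. A picture is of the moment at which its call begins: read the wrist's pose just before it. camera_info takes no time and is no camera call.
- order.sign_off(): hands the job in, once; it reports no verdict.
Trained networks look in the newest picture that a camera, given by its name, has taken for a name from the list of things; names that differ only in an ending like _2 or _b are one class to them, and where a whole thing is asked for, a point or a joint stands for the part that bears it (a point fixed in the world has none). Each returns a list of dicts, best first, with "score" (0 to 1); they miss things now and then, are a little off and sometimes report something else, mostly with a low value. They report only what shows in the picture. A call takes as long as a camera call. They do not tell look-alikes from the thing itself.
- models.look_for(camera, query): "extent" ([left, top, right, bottom] in pixels, round what is visible of it).
The state is a dict: "t": time; "joints": joint angles; "qvel": joint speeds; "effort": joint torques, N m; "tool_pos": TCP position; "tool_rot": TCP orientation; "wrist_force": force on the tool from outside, world axes, zero at the start; "wrist_torque": the same for the moment, N m; "finger_gap": finger opening in mm.
Only numpy, scipy, OpenCV 4.12 (cv2) and the standard library are available. Lean on these libraries where they do the work, as an engineer would, in place of code of your own. Each camera call takes 0.05 s, during which the arm holds its last target.

## Working session

There is one attempt and no reset: what is moved stays moved. The work goes in short steps, Python scripts to look and compute and a tool call to move; the robot and the scene stay as the last step left them, time stands still between calls to the robot, and variables do not carry over. Pictures are saved under pics/ and viewed, and the job is handed in when it is done.

Besides the shell and the picture viewer there is one more tool, called after "Emit:" as name(argument=value, ...) on one line, values as JSON. carry_out: Moves the arm, as the interface text tells. Its arguments: {"type":"object","properties":{"delta_pos":{"type":"array"},"turn":{"type":"array"},"gripper":{"type":"array"}},"required":["delta_pos","turn","gripper"]}

```bash
ls; mkdir -p pics; python3 - <<'E'
from bench import env,get_image,camera_info,order,models
import cv2,numpy as np
print(env.sense(), env.tcp_to_grasp)
for c in("scene","side","wrist"):
    im=get_image(c);cv2.imwrite(f"pics/{c}0.png",im)
    print(c,camera_info(c))
    for q in("jar","lid","dish","comb","flashlight","pine_box_drawer0"):
        print(c,q,[( [round(v) for v in d["extent"]],round(d["score"],2)) for d in models.look_for(c,q)])
print(env.sense()["t"])
E
```

```text
pics
{'t': 0.0, 'joints': array([ 8.72948298e+01,  1.46544664e+01,  6.12877666e+00, -2.60756584e-02,
       -8.15833433e+01, -1.63051698e+01]), 'qvel': array([ 0.07612578, -0.07322538,  0.04100181,  0.05531012,  0.08575748,
        0.07824138]), 'effort': array([-7.10581353e-04, -3.86630630e+01,  2.37942410e+01,  5.36518291e+00,
       -6.15297613e-03,  6.26756417e-06]), 'tool_pos': array([178.95670503, 519.53574639, 230.37262781]), 'tool_rot': array([[-3.25801643e-01, -5.39516449e-04,  9.45437993e-01],
       [-9.45436130e-01, -1.87960026e-03, -3.25802074e-01],
       [ 1.95282107e-03, -9.99998088e-01,  1.02298509e-04]]), 'wrist_force': array([-0.8360754 ,  0.27018908,  1.06023846]), 'wrist_torque': array([ 0.00474871,  0.05469622, -0.01886789]), 'finger_gap': 85.54921309236575} 18.700000000000003
scene {'intrinsics': array([[547.0291833 ,   0.        , 320.99821635],
       [  0.        , 547.0291833 , 241.2588354 ],
       [  0.        ,   0.        ,   1.        ]]), 'k1': -0.04527797480468223, 'world_from_camera': array([[ 1.47462733e-02,  5.78701021e-01, -8.15406448e-01,
      
[... 1516 characters left out ...]
rawer0 [([267, 216, 308, 277], 0.67)]
wrist {'intrinsics': array([[356.57972873,   0.        , 313.19053272],
       [  0.        , 356.57972873, 242.55979715],
       [  0.        ,   0.        ,   1.        ]]), 'k1': -0.06171495581019729, 'hand_eye': array([[ 9.99999843e-01,  3.71151631e-04,  4.19795591e-04,
         7.15803881e-01],
       [-3.00971370e-04, -2.76163797e-01,  9.61110538e-01,
        -1.42601659e+02],
       [ 4.72650088e-04, -9.61110514e-01, -2.76163641e-01,
         7.05557222e+01],
       [ 0.00000000e+00,  0.00000000e+00,  0.00000000e+00,
         1.00000000e+00]])}
wrist jar []
wrist lid []
wrist dish []
wrist comb []
wrist flashlight []
wrist pine_box_drawer0 []
1.05
```

View pics/scene0.png

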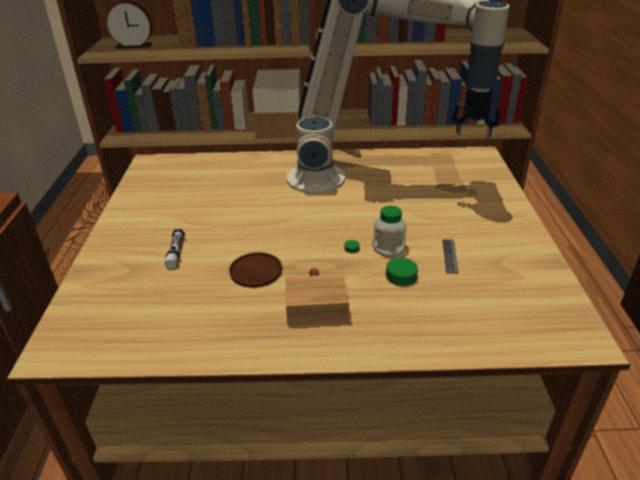

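View pics/side0.png

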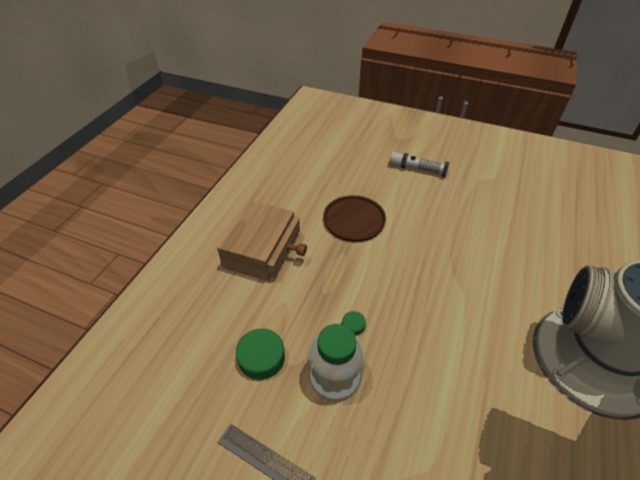

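View pics/wrist0.png

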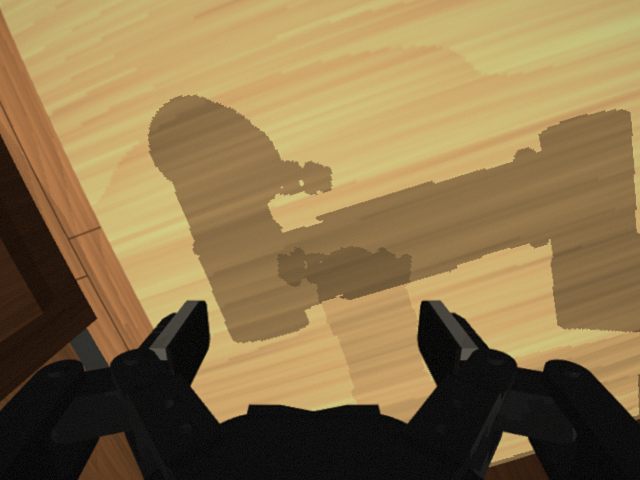

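The lid on the jar is at scene (391,214) / side (337,343). The green things are the lid on the jar, the large lid on the table (scene 402,271) and the small cap (352,246). The one on the jar is the middle-sized lid. Next I'll measure.

```bash
cat > h.py <<'E'
import cv2,numpy as np
from scipy.optimize import least_squares
from bench import env,get_image,camera_info,order,models
def T(c,s=None):
    i=camera_info(c)
    if c!="wrist": return i["intrinsics"],i["k1"],i["world_from_camera"]
    s=s or env.sense(); t=np.eye(4);t[:3,:3]=s["tool_rot"];t[:3,3]=s["tool_pos"]
    return i["intrinsics"],i["k1"],t@i["hand_eye"]
def proj(P,cam):
    K,k,M=cam; p=(np.atleast_2d(P)-M[:3,3])@M[:3,:3]; n=p[:,:2]/p[:,2:]
    n=n*(1+k*(n**2).sum(1,keepdims=True)); return n@K[:2,:2].T+K[:2,2]
def ray(uv,cam,z):
    K,k,M=cam; uv=np.array(uv,float).reshape(-1,1,2)
    n=cv2.undistortPoints(uv,K,np.array([k,0,0,0,0.]))[:,0]
    d=np.c_[n,np.ones(len(n))]@M[:3,:3].T; return M[:3,3]+d*((z-M[2,3])/d[:,2])[:,None]
def green(im):
    h=cv2.cvtColor(im,cv2.COLOR_BGR2HSV); return cv2.inRange(h,(45,90,30),(90,255,255))
def fitcyl(cam,mask,xy0,r,z0,z1):
    """centre xy of a standing cylinder whose silhouette hull matches mask bbox/contour"""
    a=np.linspace(0,2*np.pi,90)
    c=max(cv2.findContours(mask,0,cv2.CHAIN_APPROX_NONE)[0],key=cv2.contourArea)
    x,y,w,h=cv2.boundingRect(c); bb=np.array([x-.5,y-.5,x+w-.5,y+h-.5])
    def f(p):
        P=np.vstack([np.c_[p[0]+r*np.cos(a),p[1]+r*np.sin(a),np.full(90,z)] for z in(z0,z1)])
        q=proj(P,cam); return np.r_[q.min(0),q.max(0)]-bb
    s=least_squares(f,xy0); return s.x,s.fun
E
python3 - <<'E'
from h import *
for c,bx in(("scene",(375,200,408,224)),("side",(312,315,362,366))):
    im=cv2.imread(f"pics/{c}0.png"); cam=T(c)
    m=green(im); mm=np.zeros_like(m); mm[bx[1]:bx[3],bx[0]:bx[2]]=m[bx[1]:bx[3],bx[0]:bx[2]]
    c0=ray([(bx[0]+bx[2])/2,(bx[1]+bx[3])/2],cam,134)[0]
    print(c,c0,fitcyl(cam,mm,c0[:2],31.5,108.5,134))
# dish: from dark mask
for c,ex in(("scene",(227,250,285,290)),("side",(318,190,392,245))):
    im=cv2.imread(f"pics/{c}0.png");cam=T(c)
    m=cv2.inRange(im,(0,0,0),(70,75,110));mm=np.zeros_like(m);mm[ex[1]:ex[3],ex[0]:ex[2]]=m[ex[1]:ex[3],ex[0]:ex[2]]
    c0=ray([(ex[0]+ex[2])/2,(ex[1]+ex[3])/2],cam,13)[0]
    print("dish",c,c0,fitcyl(cam,mm,c0[:2],78.5,0,13))
cam=T("side")
for n,z,uv in(("knob",35,(301,249)),("boxcorner top near",70,(265,265)),("box",70,(298,213)),("boxtopfar",70,(256,204)),("boxl",70,(221,250)),("big",12,(260,354)),("small",8,(354,322)),("comb",3,(265,450)),("flash",19,(418,164))):
    print(n,ray(uv,cam,z)[0])
side=cv2.imread("pics/side0.png")[150:460,180:460];cv2.imwrite("pics/crop0.png",cv2.resize(side,None,fx=1.9,fy=1.9,interpolation=3))
E
```

```text
scene [463.09499048 224.25920295 134.        ] (array([453.11690197, 222.98296583]), array([-0.87432912, -0.8649378 ,  0.86219344,  0.75251465]))
side [451.50631458 224.52688276 134.        ] (array([451.27535541, 213.59431198]), array([ 2.96645068,  4.21674359, -2.95671344, -3.61692882]))
dish scene [ 570.48075728 -176.99893486   13.        ] (array([ 558.46733133, -181.12552833]), array([-0.45868764, -0.922645  ,  0.45852881,  0.72968976]))
dish side [ 552.23753017 -175.69551736   13.        ] (array([ 556.48474795, -179.64598423]), array([-0.17722391, -0.63224315,  0.17380669,  0.49850808]))
knob [625.46306137 -13.03712792  35.        ]
boxcorner top near [663.28310307  83.18675812  70.        ]
box [663.420983   -84.12113274  70.        ]
boxtopfar [768.08654123 -74.41810114  70.        ]
boxl [769.70699806  82.11828299  70.        ]
big [598.53539343 242.29696153  12.        ]
small [456.39796708 104.70525584   8.        ]
comb [512.59598048 390.87917123   3.        ]
flash [ 457.9719319  -435.84152689   19.        ]
```

View pics/crop0.png

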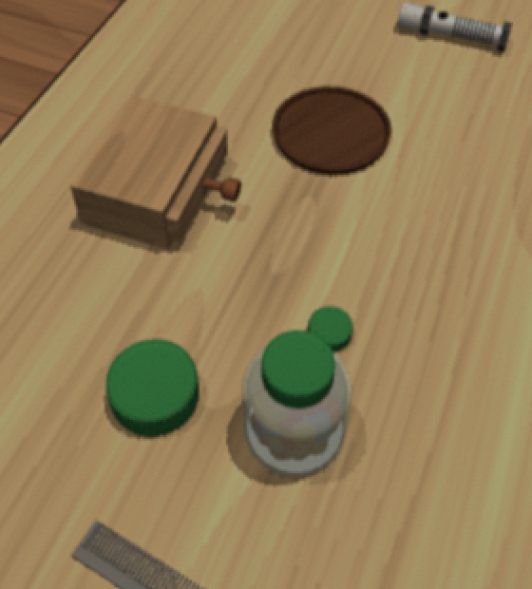

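```bash
python3 - <<'E'
from h import *
m=np.zeros((480,640),np.uint8); m[324:364,318:356]=255
print(fitcyl(T("side"),m,[455,220],31.5,108.5,134))
im=cv2.imread("pics/side0.png"); m=green(im)
for v in range(308,370,4): print(v,np.where(m[v,300:375])[0][[0,-1]]+300 if m[v,300:375].any() else None)
E
```

```text
(array([453.11201642, 222.72750886]), array([-0.1737689 , -0.84267778,  0.172799  ,  0.74904726]))
308 None
312 [349 358]
316 [344 363]
320 [343 364]
324 [333 364]
328 [324 363]
332 [321 360]
336 [319 354]
340 [318 355]
344 [318 355]
348 [318 354]
352 [319 353]
356 [322 351]
360 [325 348]
364 None
368 None
```

Emit:
carry_out(delta_pos=[[27,-30,0],[55,-59,0],[82,-89,0],[110,-119,0],[137,-148,0],[164,-178,0],[192,-208,0],[219,-237,0],[247,-267,0],[274,-297,0]], turn=[[0,0,-0.175],[0,0,-0.35],[0,0,-0.525],[0,0,-0.7],[0,0,-0.875],[0,0,-1.05],[0,0,-1.225],[0,0,-1.4],[0,0,-1.575],[0,0,-1.75]], gripper=[100,100,100,100,100,100,100,100,100,100])

```text
t: 2.3
tool_pos: [454.0, 222.0, 231.4]
tool_rot: [[-0.869, 0.0, -0.494], [0.494, 0.0, -0.869], [-0.0, -1.0, -0.0]]
wrist_force: [0.3, -0.3, -0.6]
finger_gap: 85.3
```

```bash
python3 - <<'E'
from h import *
np.set_printoptions(precision=3,suppress=True)
s=env.sense();print(s)
im=get_image("wrist");cv2.imwrite("pics/w1.png",im)
E
```

```text
{'t': 2.3, 'joints': array([ 43.848,   9.515,  -0.287,   0.003, -80.176, -73.452]), 'qvel': array([-38.594,   8.943,  10.683,  -0.046,  -1.881, -41.187]), 'effort': array([  3.077, -35.022,  23.085,   5.327,  -0.041,   0.97 ]), 'tool_pos': array([453.981, 221.964, 231.414]), 'tool_rot': array([[-0.869,  0.   , -0.494],
       [ 0.494,  0.   , -0.869],
       [-0.   , -1.   , -0.   ]]), 'wrist_force': array([ 0.259, -0.345, -0.564]), 'wrist_torque': array([ 0.035, -0.017,  0.013]), 'finger_gap': 85.33702376256}
```

View pics/w1.png

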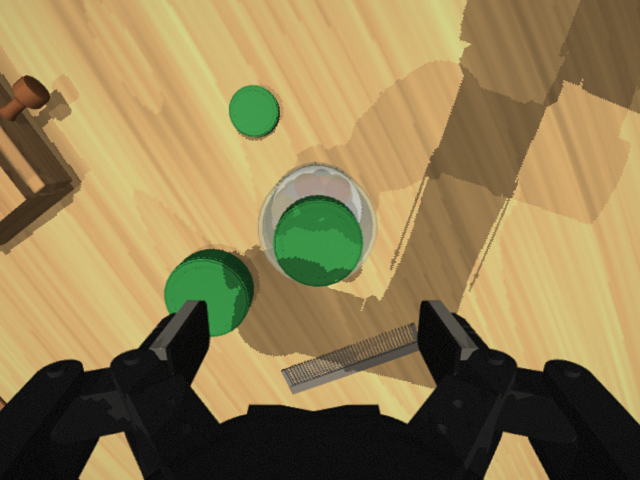

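```bash
python3 - <<'E'
from h import *
np.set_printoptions(precision=3,suppress=True)
s=env.sense();print(s["t"],s["tool_pos"],s["joints"],s["qvel"][:1])
im=get_image("wrist");cv2.imwrite("pics/w2.png",im)
cam=T("wrist",s)
m=green(im);mm=np.zeros_like(m)
n,l,st,ce=cv2.connectedComponentsWithStats(m)
for i in range(1,n):
    if st[i,4]>200: print(st[i],ce[i])
i=min((i for i in range(1,n) if st[i,4]>200),key=lambda i:np.hypot(*(ce[i]-[318,241])))
mm[l==i]=255
print(fitcyl(cam,mm,[453,222],31.5,108.5,134))
print(env.sense()["tool_pos"])
E
```

```text
2.35 [456.027 219.113 231.323] [ 43.514   9.602  -0.235   0.11  -80.2   -73.674] [3.733]
[ 232   88   50   52 2026] [256.368 113.306]
[ 278  198   90   91 6351] [322.295 243.131]
[ 169  252   89   87 5069] [216.74  291.143]
(array([451.765, 223.388]), array([ 0.213, -0.289, -0.213,  0.287]))
[454.804 220.641 231.143]
```

Emit:
carry_out(delta_pos=[[0,1,0],[0,1,0],[-1,2,0],[-1,2,-3],[-2,2,-6],[-2,2,-10],[-2,2,-14],[-2,2,-17],[-2,2,-20],[-2,2,-20]], turn=[[0,0,-0.18],[0,0,-0.36],[0,0,-0.54],[0,0,-0.72],[0,0,-0.9],[0,0,-1.08],[0,0,-1.26],[0,0,-1.44],[0,0,-1.6],[0,0,-1.6]], gripper=[100,100,100,100,100,100,100,100,100,100])

```text
t: 3.65
tool_pos: [452.5, 222.9, 211.0]
tool_rot: [[0.518, -0.001, -0.855], [0.855, -0.0, 0.518], [-0.001, -1.0, 0.001]]
wrist_force: [-0.5, 0.3, -0.1]
finger_gap: 85.5
```

```bash
cat >> h.py <<'E'
def lidfit(z0,z1,name,near=(320,243)):
    s=env.sense();im=get_image("wrist");cv2.imwrite(f"pics/{name}.png",im);cam=T("wrist",s)
    n,l,st,ce=cv2.connectedComponentsWithStats(green(im))
    i=min((i for i in range(1,n) if st[i,4]>200),key=lambda i:np.hypot(*(ce[i]-near)))
    mm=np.where(l==i,255,0).astype(np.uint8)
    return s,st[i],fitcyl(cam,mm,s["tool_pos"][:2],31.5,z0,z1)
E
python3 - <<'E'
from h import *
np.set_printoptions(precision=3,suppress=True)
print(env.sense()["tool_pos"])
get_image("side")
s,b,f=lidfit(108.5,134,"w3");print(s["tool_pos"],s["joints"],s["tool_rot"],s["wrist_force"],b,f)
print(env.sense()["tool_pos"])
E
```

```text
[452.458 222.926 211.032]
[452.583 222.895 211.219] [  44.016    9.904   -2.74    -0.034  -77.398 -165.124] [[ 0.517 -0.001 -0.856]
 [ 0.856 -0.     0.517]
 [-0.001 -1.     0.001]] [-0.634 -0.255 -0.701] [ 266  197   97   99 7453] (array([451.838, 223.146]), array([-0.216, -0.14 ,  0.216,  0.166]))
[452.687 222.854 211.32 ]
```

Emit:
carry_out(delta_pos=[[0,0,-20],[0,0,-40],[0,0,-58],[0,0,-74],[0,0,-88],[0,0,-98],[0,0,-105],[0,0,-109],[0,0,-110],[0,0,-110]], turn=[[0,0,0],[0,0,0],[0,0,0],[0,0,0],[0,0,0],[0,0,0],[0,0,0],[0,0,0],[0,0,0],[0,0,0]], gripper=[100,100,100,100,100,100,100,100,100,100])

```text
t: 5.0
tool_pos: [452.9, 223.0, 101.6]
tool_rot: [[0.517, -0.0, -0.856], [0.856, 0.0, 0.517], [0.0, -1.0, 0.0]]
wrist_force: [-0.8, -0.7, 0.6]
finger_gap: 85.2
```

```bash
python3 - <<'E'
from h import *
np.set_printoptions(precision=3,suppress=True)
s=env.sense();print(s["tool_pos"],s["wrist_force"])
a=get_image("side")[260:460,220:460]; b=get_image("wrist")
a=cv2.resize(a,(576,480),interpolation=3); cv2.imwrite("pics/a4.png",a);cv2.imwrite("pics/w4.png",b)
E
```

```text
[452.876 222.989 101.6  ] [-0.792 -0.71   0.618]
```

View pics/a4.png

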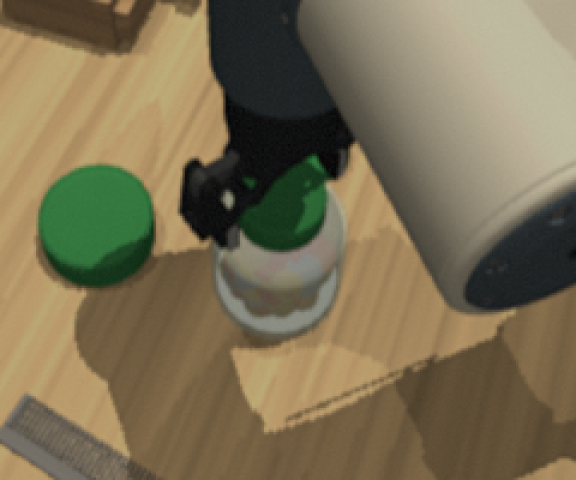

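View pics/w4.png

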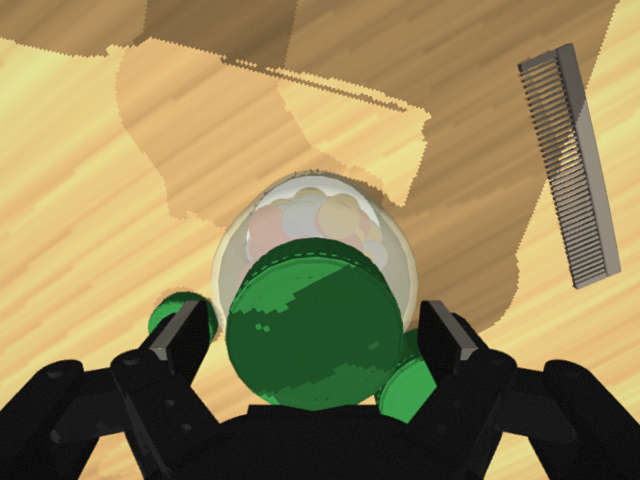

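Emit:
carry_out(delta_pos=[[0,0,0],[0,0,0],[0,0,0],[0,0,0],[0,0,0],[0,0,0],[0,0,0],[0,0,0],[0,0,0],[0,0,0]], turn=[[0,0,0],[0,0,0],[0,0,0],[0,0,0],[0,0,0],[0,0,0],[0,0,0],[0,0,0],[0,0,0],[0,0,0]], gripper=[85,80,78,76,75,74,73,71,68,60])

```text
t: 6.35
tool_pos: [453.1, 223.1, 102.2]
tool_rot: [[0.517, 0.001, -0.856], [0.856, 0.001, 0.517], [0.001, -1.0, -0.0]]
wrist_force: [-0.8, -0.6, 5.2]
finger_gap: 62.0
```

```bash
python3 - <<'E'
from h import *
np.set_printoptions(precision=3,suppress=True)
s=env.sense();print(s)
b=get_image("wrist");cv2.imwrite("pics/w5.png",b)
s=env.sense();print(s["tool_pos"],s["wrist_force"],s["wrist_torque"],s["finger_gap"])
E
```

```text
{'t': 6.35, 'joints': array([  44.011,   14.123,  -13.984,   -0.01 ,  -61.835, -165.116]), 'qvel': array([ 0.01 , -0.066, -0.091,  0.011, -0.043,  0.146]), 'effort': array([ -0.292, -32.903,  20.05 ,   4.511,   0.427,  -0.03 ]), 'tool_pos': array([453.133, 223.148, 102.216]), 'tool_rot': array([[ 0.517,  0.001, -0.856],
       [ 0.856,  0.001,  0.517],
       [ 0.001, -1.   , -0.   ]]), 'wrist_force': array([-0.845, -0.613,  5.19 ]), 'wrist_torque': array([ 0.038,  0.604, -0.03 ]), 'finger_gap': 61.97695512902829}
[453.135 223.15  102.215] [-2.539  0.229  5.581] [-0.042  0.54   0.06 ] 61.754658425157224
```

View pics/w5.png

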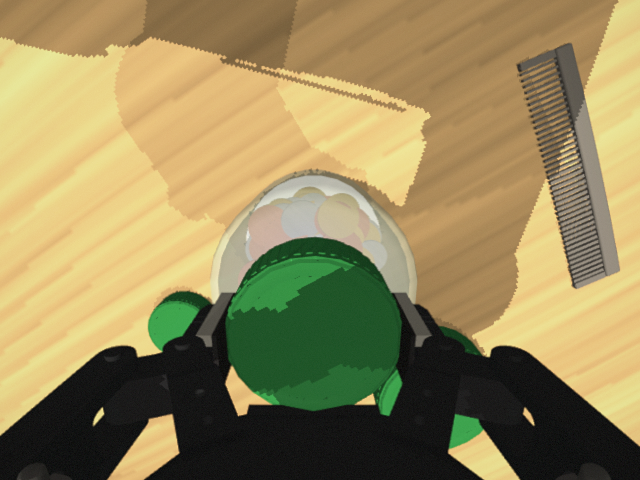

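Emit:
carry_out(delta_pos=[[0,0,0.3],[0,0,0.5],[0,0,0.6],[0,0,0.7],[0,0,0.7],[0,0,0.8],[0,0,0.8],[0,0,0.9],[0,0,0.9],[0,0,0.9]], turn=[[0,0,0.03],[0,0,0.1],[0,0,0.18],[0,0,0.26],[0,0,0.34],[0,0,0.42],[0,0,0.5],[0,0,0.57],[0,0,0.6],[0,0,0.6]], gripper=[60,60,60,60,60,60,60,60,60,60])

```text
t: 7.65
tool_pos: [453.1, 223.4, 102.9]
tool_rot: [[-0.057, -0.0, -0.998], [0.998, 0.001, -0.057], [0.001, -1.0, -0.0]]
wrist_force: [1.1, 1.8, -0.6]
finger_gap: 62.2
```

```bash
cat > st.py <<'E'
from h import *
np.set_printoptions(precision=2,suppress=True)
s=env.sense();print(s["t"],s["tool_pos"],s["wrist_force"],s["wrist_torque"],s["finger_gap"],s["joints"][5])
E
python3 st.py
```

```text
7.65 [453.13 223.39 102.9 ] [ 1.14  1.85 -0.6 ] [ 0.59 -0.27 -0.05] 62.15194711144988 -130.71570373198116
```

Emit:
carry_out(delta_pos=[[0,0,0],[0,0,0.1],[0,0,0.2],[0,0,0.3],[0,0,0.4],[0,0,0.5],[0,0,0.6],[0,0,0.7],[0,0,0.8],[0,0,0.8]], turn=[[0,0,0.05],[0,0,0.15],[0,0,0.27],[0,0,0.39],[0,0,0.51],[0,0,0.63],[0,0,0.75],[0,0,0.87],[0,0,0.97],[0,0,1.0]], gripper=[60,60,60,60,60,60,60,60,60,60])

```text
t: 8.9
tool_pos: [453.4, 225.0, 104.1]
tool_rot: [[-0.871, -0.0, -0.491], [0.491, 0.004, -0.871], [0.002, -1.0, -0.003]]
wrist_force: [-1.2, 5.3, 2.3]
finger_gap: 61.8
```

```bash
python3 st.py
```

```text
8.9 [453.36 225.03 104.09] [-1.25  5.26  2.27] [ 1.99  0.43 -0.14] 61.80413994757317 -73.35265344857531
```

Emit:
carry_out(delta_pos=[[-0.1,0,0.2],[-0.2,0,0.4],[-0.3,0,0.5],[-0.4,0,0.7],[-0.5,0,0.8],[-0.6,0,1.0],[-0.7,0,1.1],[-0.8,0,1.2],[-0.9,0,1.3],[-0.9,0,1.3]], turn=[[0,0,0.05],[0,0,0.15],[0,0,0.27],[0,0,0.39],[0,0,0.51],[0,0,0.63],[0,0,0.75],[0,0,0.87],[0,0,0.97],[0,0,1.0]], gripper=[60,60,60,60,60,60,60,60,60,60])

```text
t: 10.15
tool_pos: [451.8, 225.6, 105.7]
tool_rot: [[-0.884, -0.004, 0.468], [-0.468, 0.003, -0.884], [0.002, -1.0, -0.005]]
wrist_force: [-5.0, 3.7, 4.5]
finger_gap: 61.8
```

```bash
python3 st.py
```

```text
10.15 [451.8  225.61 105.66] [-5.04  3.65  4.47] [ 1.13  1.66 -0.18] 61.816544257780755 -16.065956572847355
```

Emit:
carry_out(delta_pos=[[0,0,0],[0,0,0],[0,0,0],[0,0,0],[0,0,0],[0,0,0],[0,0,0],[0,0,0],[0,0,0],[0,0,0]], turn=[[0,0,0],[0,0,0],[0,0,0],[0,0,0],[0,0,0],[0,0,0],[0,0,0],[0,0,0],[0,0,0],[0,0,0]], gripper=[74,76,78,80,90,100,100,100,100,100])

```text
t: 11.4
tool_pos: [451.8, 225.6, 105.7]
tool_rot: [[-0.884, -0.004, 0.468], [-0.468, 0.003, -0.884], [0.002, -1.0, -0.005]]
wrist_force: [-0.6, 0.0, 0.5]
finger_gap: 85.4
```

```bash
python3 st.py; python3 - <<'E'
from h import *
np.set_printoptions(precision=2,suppress=True)
for dz in (2,4):
    s,b,f=lidfit(108.5+dz,134+dz,"w6",(320,340)); print(s["tool_pos"],b,f)
E
```

```text
11.4 [451.81 225.63 105.67] [-0.56  0.05  0.53] [-0.07  0.02  0.02] 85.43392627707074 -16.066829093305774
[451.81 225.63 105.67] [  226   238   177   173 23932] (array([452.44, 223.18]), array([ 0.49, -0.93, -0.49,  0.98]))
[451.79 225.61 105.65] [  226   238   177   173 23938] (array([452.91, 222.26]), array([-1.08, -2.08,  1.08,  2.66]))
```

View pics/w6.png

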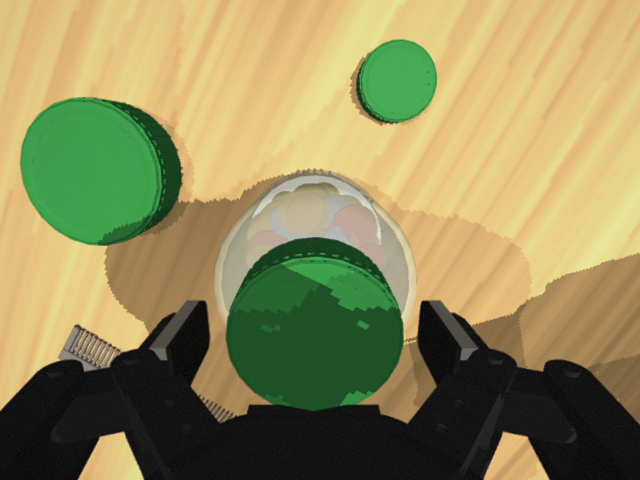

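```bash
cat >> h.py <<'E'
def fit3(imf,s_pos,s_rot,near=(320,340)):
    im=cv2.imread(imf);cam=T("wrist",{"tool_pos":np.array(s_pos),"tool_rot":np.array(s_rot)})
    n,l,st,ce=cv2.connectedComponentsWithStats(green(im))
    i=min((i for i in range(1,n) if st[i,4]>200),key=lambda i:np.hypot(*(ce[i]-near)))
    mm=(l==i); rows=np.where(mm.sum(1)>3)[0]
    # per-row extents between top and widest row
    top=rows[0]; R=[]
    for v in range(top,top+115,3):
        u=np.where(mm[v])[0]; R.append((v,u[0]-.5,u[-1]+.5))
    R=np.array(R,float); a=np.linspace(0,2*np.pi,180)
    def f(p):
        P=np.vstack([np.c_[p[0]+31.5*np.cos(a),p[1]+31.5*np.sin(a),np.full(180,z)] for z in(p[2],p[2]+25.5)])
        h=cv2.convexHull(proj(P,cam).astype(np.float32)); 
        d=[cv2.pointPolygonTest(h,(float(u),float(v)),True) for v,l0,r0 in R for u in(l0,r0)]
        return np.array(d)
    s=least_squares(f,[s_pos[0],s_pos[1],110],loss="soft_l1",diff_step=1e-4); return s.x,np.sqrt(np.mean(s.fun**2))
E
python3 - <<'E'
from h import *
np.set_printoptions(precision=2,suppress=True)
print(fit3("pics/w4.png",[452.9,223,101.6],[[.517,0,-.856],[.856,0,.517],[0,-1,0]]))
print(fit3("pics/w5.png",[453.13,223.15,102.2],[[.517,0,-.856],[.856,0,.517],[0,-1,0]]))
s=env.sense()
print(fit3("pics/w6.png",s["tool_pos"],s["tool_rot"]))
E
```

```text
(array([450.84, 225.28, 110.04]), np.float64(4.305848511636328))
(array([450.74, 224.88, 108.07]), np.float64(1.173021663857024))
(array([452.51, 222.82, 111.67]), np.float64(0.7860988853265471))
```

Emit:
carry_out(delta_pos=[[-0.1,-0.9,0],[-0.2,-1.7,0.5],[-0.2,-1.7,0.7],[-0.2,-1.7,0.7],[-0.2,-1.7,0.7],[-0.2,-1.7,0.7],[-0.2,-1.7,0.7],[-0.2,-1.7,0.7],[-0.2,-1.7,0.7],[-0.2,-1.7,0.7]], turn=[[0,0,0],[0,0,0],[0,0,0],[0,0,0],[0,0,0],[0,0,0],[0,0,0],[0,0,0],[0,0,0],[0,0,0]], gripper=[90,85,80,78,76,75,74,73,70,60])

```text
t: 12.75
tool_pos: [451.8, 224.0, 106.8]
tool_rot: [[-0.884, -0.004, 0.468], [-0.468, 0.003, -0.884], [0.002, -1.0, -0.005]]
wrist_force: [-1.1, -0.7, 5.6]
finger_gap: 62.0
```

```bash
python3 st.py
```

```text
12.75 [451.83 223.99 106.79] [-1.09 -0.75  5.63] [-0.16  0.49 -0.  ] 61.99994275521752 -15.938701196299297
```

Emit:
carry_out(delta_pos=[[0,0,0.3],[0,0,0.6],[0,0,0.8],[0,0,1.0],[0,0,1.2],[0,0,1.4],[0,0,1.6],[0,0,1.8],[0,0,2.0],[0,0,2.0]], turn=[[0,0,0.06],[0,0,0.2],[0,0,0.34],[0,0,0.48],[0,0,0.62],[0,0,0.76],[0,0,0.9],[0,0,1.04],[0,0,1.17],[0,0,1.2]], gripper=[60,60,60,60,60,60,60,60,60,60])

```text
t: 14.0
tool_pos: [452.0, 224.2, 109.0]
tool_rot: [[0.116, -0.004, 0.993], [-0.993, -0.002, 0.116], [0.001, -1.0, -0.004]]
wrist_force: [-1.3, 0.3, 4.7]
finger_gap: 61.9
```

```bash
python3 st.py
```

```text
14.0 [452.02 224.21 108.97] [-1.28  0.3   4.74] [ 0.14  0.28 -0.1 ] 61.94763829065564 52.58625902093471
```

Emit:
carry_out(delta_pos=[[0,0,0.4],[0,0,0.8],[0,0,1.1],[0,0,1.4],[0,0,1.7],[0,0,2.0],[0,0,2.3],[0,0,2.5],[0,0,2.7],[0,0,2.7]], turn=[[0,0,0.06],[0,0,0.2],[0,0,0.34],[0,0,0.48],[0,0,0.62],[0,0,0.76],[0,0,0.9],[0,0,1.04],[0,0,1.17],[0,0,1.2]], gripper=[60,60,60,60,60,60,60,60,60,60])

```text
t: 15.25
tool_pos: [451.8, 224.1, 111.3]
tool_rot: [[0.968, -0.0, 0.253], [-0.253, -0.005, 0.968], [0.001, -1.0, -0.005]]
wrist_force: [-0.0, 0.7, -0.3]
finger_gap: 61.6
```

```bash
python3 st.py
```

```text
15.25 [451.83 224.13 111.27] [-0.05  0.66 -0.27] [-0.01  0.04  0.  ] 61.6315145665016 120.93976594078751
```

Emit:
carry_out(delta_pos=[[0,0,0.1],[0,0,0.2],[0,0,0.3],[0,0,0.5],[0,0,0.6],[0,0,0.8],[0,0,0.9],[0,0,1.1],[0,0,1.2],[0,0,1.2]], turn=[[0,0,0.05],[0,0,0.15],[0,0,0.25],[0,0,0.35],[0,0,0.45],[0,0,0.55],[0,0,0.65],[0,0,0.75],[0,0,0.83],[0,0,0.85]], gripper=[60,60,60,60,60,60,60,60,60,60])

```text
t: 16.5
tool_pos: [452.0, 224.3, 112.6]
tool_rot: [[0.83, 0.004, -0.558], [0.558, -0.003, 0.83], [0.001, -1.0, -0.005]]
wrist_force: [0.1, 1.1, 2.6]
finger_gap: 61.9
```

```bash
python3 st.py;  python3 - <<'E'
from h import *
a=get_image("side")[260:460,220:460]; b=get_image("wrist"); s=env.sense()
a=cv2.resize(a,(576,480),interpolation=3); cv2.imwrite("pics/a7.png",a);cv2.imwrite("pics/w7.png",b)
print(fit3("pics/w7.png",s["tool_pos"],s["tool_rot"]),s["wrist_force"])
E
```

```text
16.5 [452.   224.28 112.63] [0.08 1.1  2.65] [ 0.16  0.17 -0.06] 61.91633828267738 169.406252729683
(array([451.59528773, 224.05960741, 117.37300029]), np.float64(1.223530019936589)) [-0.65618125  0.32095149  2.79320886]
```

View pics/a7.png

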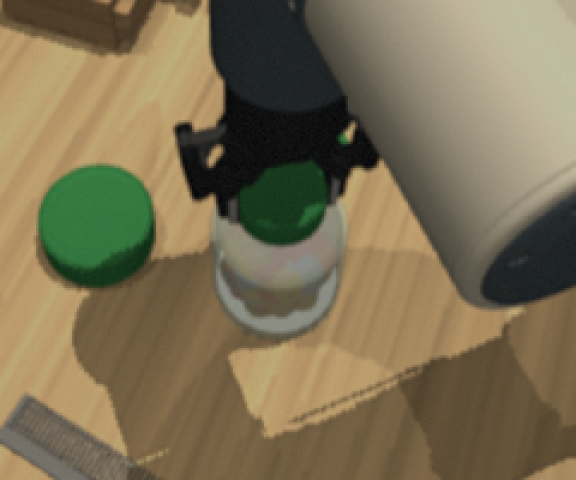

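View pics/w7.png

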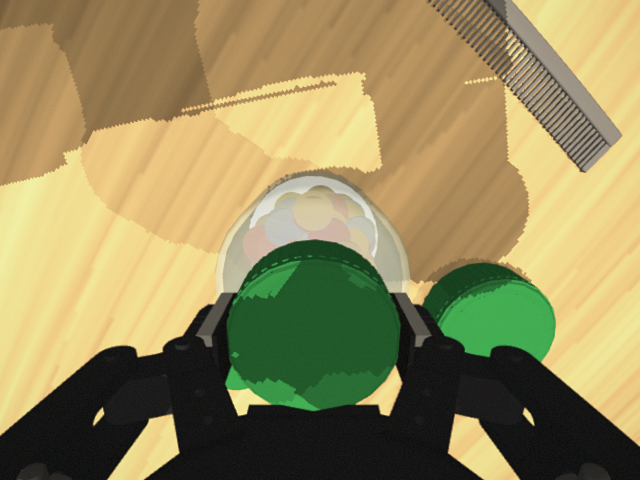

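Emit:
carry_out(delta_pos=[[0,0,0],[0,0,0],[0,0,0],[0,0,0],[0,0,0],[0,0,0],[0,0,0],[0,0,0],[0,0,0],[0,0,0]], turn=[[0,0,0],[0,0,0],[0,0,0],[0,0,0],[0,0,0],[0,0,-0.18],[0,0,-0.36],[0,0,-0.54],[0,0,-0.72],[0,0,-0.9]], gripper=[74,77,80,90,100,100,100,100,100,100])

```text
t: 17.85
tool_pos: [452.0, 224.3, 112.6]
tool_rot: [[0.951, -0.0, 0.308], [-0.308, -0.005, 0.951], [0.001, -1.0, -0.005]]
wrist_force: [-0.2, 0.2, 0.4]
finger_gap: 85.3
```

```bash
python3 st.py
```

```text
17.85 [451.96 224.3  112.6 ] [-0.15  0.16  0.41] [-0.01  0.06  0.01] 85.27187296647146 117.5910520108688
```

Emit:
carry_out(delta_pos=[[0,0,0],[0,0,0],[0,0,0],[0,0,0],[0,0,0],[0,0,0],[0,0,0],[0,0,0],[0,0,0],[0,0,0]], turn=[[0,0,-0.18],[0,0,-0.36],[0,0,-0.54],[0,0,-0.72],[0,0,-0.9],[0,0,-1.08],[0,0,-1.26],[0,0,-1.44],[0,0,-1.62],[0,0,-1.8]], gripper=[100,100,100,100,100,100,100,100,100,100])

```text
t: 19.1
tool_pos: [452.0, 224.3, 112.6]
tool_rot: [[-0.522, -0.005, 0.853], [-0.853, 0.001, -0.522], [0.001, -1.0, -0.005]]
wrist_force: [-1.2, 0.2, 0.5]
finger_gap: 85.7
```

Emit:
carry_out(delta_pos=[[0,0,0],[0,0,0],[0,0,0],[0,0,0],[0,0,0],[0,0,0],[0,0,0],[0,0,0],[0,0,0],[0,0,0]], turn=[[0,0,-0.18],[0,0,-0.36],[0,0,-0.54],[0,0,-0.72],[0,0,-0.9],[0,0,-1.08],[0,0,-1.26],[0,0,-1.44],[0,0,-1.62],[0,0,-1.8]], gripper=[100,100,100,100,100,100,100,100,100,100])

```text
t: 20.35
tool_pos: [451.9, 224.3, 112.6]
tool_rot: [[-0.708, 0.002, -0.706], [0.706, 0.004, -0.708], [0.001, -1.0, -0.005]]
wrist_force: [0.6, 0.1, 0.6]
finger_gap: 85.6
```

```bash
python3 st.py
```

```text
20.35 [451.94 224.28 112.61] [0.63 0.1  0.61] [-0.03  0.03  0.  ] 85.61994386650733 -89.04017033032154
```

Emit:
carry_out(delta_pos=[[0,0,0],[0,0,0],[0,0,0],[0,0,0],[0,0,0],[0,0,0],[0,0,0],[0,0,0],[0,0,0],[0,0,0]], turn=[[0,0,-0.18],[0,0,-0.36],[0,0,-0.54],[0,0,-0.72],[0,0,-0.9],[0,0,-1.08],[0,0,-1.24],[0,0,-1.36],[0,0,-1.38],[0,0,-1.38]], gripper=[100,100,100,100,100,100,100,100,95,90])

```text
t: 21.6
tool_pos: [452.0, 224.3, 112.6]
tool_rot: [[0.558, 0.005, -0.83], [0.83, -0.001, 0.558], [0.001, -1.0, -0.005]]
wrist_force: [-0.1, 0.5, -0.3]
finger_gap: 76.7
```

```bash
python3 st.py;  python3 - <<'E'
from h import *
b=get_image("wrist"); s=env.sense()
cv2.imwrite("pics/w8.png",b)
print(fit3("pics/w8.png",s["tool_pos"],s["tool_rot"]),s["wrist_force"])
E
```

```text
21.6 [451.96 224.27 112.61] [-0.11  0.45 -0.3 ] [-0.02  0.03  0.05] 76.74703012297739 -168.40247272061308
(array([451.22241821, 224.31401667, 120.830153  ]), np.float64(1.889787596743359)) [-0.05676796 -0.55520909 -0.17793857]
```

View pics/w8.png

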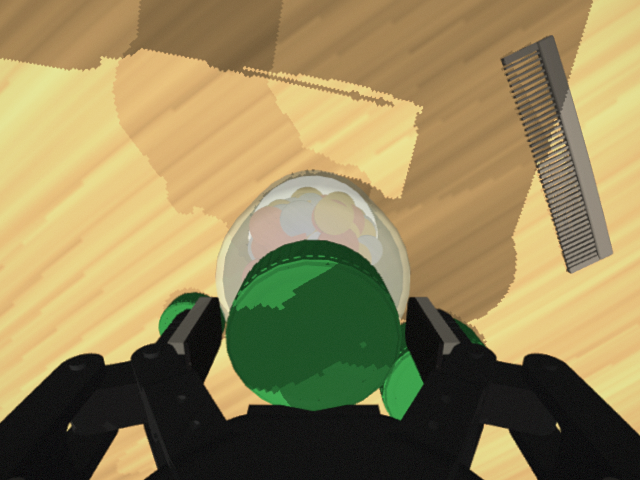

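Emit:
carry_out(delta_pos=[[0,0,0.3],[0,0,0.5],[0,0,0.5],[0,0,0.5],[0,0,0.5],[0,0,0.5],[0,0,0.5],[0,0,0.5],[0,0,0.5],[0,0,0.5]], turn=[[0,0,0],[0,0,0],[0,0,0],[0,0,0],[0,0,0],[0,0,0],[0,0,0],[0,0,0],[0,0,0],[0,0,0]], gripper=[84,80,78,76,75,74,73,71,65,60])

```text
t: 22.9
tool_pos: [452.0, 224.3, 113.4]
tool_rot: [[0.558, 0.005, -0.83], [0.83, -0.001, 0.558], [0.002, -1.0, -0.005]]
wrist_force: [-1.8, -2.0, 4.0]
finger_gap: 61.9
```

```bash
python3 st.py
```

```text
22.9 [452.03 224.28 113.4 ] [-1.82 -2.03  4.02] [-0.29  0.75  0.02] 61.873484282797044 -168.40666424693333
```

Emit:
carry_out(delta_pos=[[0,0,0.4],[0,0,0.7],[0,0,0.9],[0,0,1.1],[0,0,1.4],[0,0,1.7],[0,0,1.9],[0,0,2.2],[0,0,2.4],[0,0,2.4]], turn=[[0,0,0.06],[0,0,0.2],[0,0,0.34],[0,0,0.48],[0,0,0.62],[0,0,0.76],[0,0,0.9],[0,0,1.04],[0,0,1.17],[0,0,1.2]], gripper=[60,60,60,60,60,60,60,60,60,60])

```text
t: 24.15
tool_pos: [452.1, 224.4, 115.6]
tool_rot: [[-0.572, 0.003, -0.82], [0.82, 0.004, -0.572], [0.002, -1.0, -0.005]]
wrist_force: [0.3, 0.3, 1.6]
finger_gap: 62.0
```

```bash
python3 st.py
```

```text
24.15 [452.07 224.36 115.6 ] [0.32 0.27 1.56] [ 0.03  0.14 -0.09] 61.97924111338049 -99.26475510976306
```

Emit:
carry_out(delta_pos=[[0,0,0.2],[0,0,0.4],[0,0,0.6],[0,0,0.9],[0,0,1.1],[0,0,1.3],[0,0,1.6],[0,0,1.8],[0,0,2.0],[0,0,2.0]], turn=[[0,0,0.06],[0,0,0.2],[0,0,0.34],[0,0,0.48],[0,0,0.62],[0,0,0.76],[0,0,0.9],[0,0,1.04],[0,0,1.17],[0,0,1.2]], gripper=[60,60,60,60,60,60,60,60,60,60])

```text
t: 25.4
tool_pos: [452.3, 224.5, 117.7]
tool_rot: [[-0.972, -0.002, 0.235], [-0.235, 0.005, -0.972], [0.001, -1.0, -0.005]]
wrist_force: [0.2, -0.5, 2.3]
finger_gap: 61.6
```

```bash
python3 st.py
```

```text
25.4 [452.28 224.55 117.66] [ 0.2  -0.51  2.34] [-0.01  0.04 -0.07] 61.62052604121617 -30.27476787637685
```

Emit:
carry_out(delta_pos=[[0,0,0.2],[0,0,0.5],[0,0,0.7],[0,0,1.0],[0,0,1.2],[0,0,1.5],[0,0,1.8],[0,0,2.1],[0,0,2.3],[0,0,2.3]], turn=[[0,0,0.06],[0,0,0.2],[0,0,0.34],[0,0,0.48],[0,0,0.62],[0,0,0.76],[0,0,0.9],[0,0,1.04],[0,0,1.17],[0,0,1.2]], gripper=[60,60,60,60,60,60,60,60,60,60])

```text
t: 26.65
tool_pos: [452.1, 224.6, 119.8]
tool_rot: [[-0.135, -0.006, 0.991], [-0.991, -0.0, -0.135], [0.001, -1.0, -0.006]]
wrist_force: [-0.5, 0.5, 1.6]
finger_gap: 61.5
```

```bash
python3 st.py
```

```text
26.65 [452.08 224.57 119.82] [-0.52  0.55  1.56] [ 0.05  0.35 -0.04] 61.518619603606055 38.25168145382686
```

Emit:
carry_out(delta_pos=[[0,0,0.3],[0,0,0.6],[0,0,0.9],[0,0,1.2],[0,0,1.5],[0,0,1.8],[0,0,2.1],[0,0,2.4],[0,0,2.4],[0,0,2.4]], turn=[[0,0,0],[0,0,0],[0,0,0],[0,0,0],[0,0,0],[0,0,0],[0,0,0],[0,0,0],[0,0,0],[0,0,0]], gripper=[60,60,60,60,60,60,60,60,60,60])

```text
t: 27.9
tool_pos: [452.1, 224.5, 122.2]
tool_rot: [[-0.135, -0.006, 0.991], [-0.991, -0.0, -0.135], [0.001, -1.0, -0.006]]
wrist_force: [-0.1, -1.1, -0.1]
finger_gap: 61.7
```

```bash
python3 st.py
```

```text
27.9 [452.06 224.54 122.19] [-0.09 -1.06 -0.13] [-0.04 -0.03  0.01] 61.69333436219577 38.25054685314137
```

Emit:
carry_out(delta_pos=[[0,0,0.2],[0,0,0.4],[0,0,0.6],[0,0,0.8],[0,0,1.0],[0,0,1.2],[0,0,1.4],[0,0,1.5],[0,0,1.5],[0,0,1.5]], turn=[[0,0,0],[0,0,0],[0,0,0],[0,0,0],[0,0,0],[0,0,0],[0,0,0],[0,0,0],[0,0,0],[0,0,0]], gripper=[60,60,60,60,60,60,60,60,60,60])

```text
t: 29.15
tool_pos: [452.1, 224.6, 123.7]
tool_rot: [[-0.135, -0.006, 0.991], [-0.991, -0.0, -0.135], [0.001, -1.0, -0.006]]
wrist_force: [0.4, 0.5, -0.8]
finger_gap: 61.9
```

```bash
python3 st.py
```

```text
29.15 [452.07 224.56 123.69] [ 0.35  0.48 -0.83] [ 0.02 -0.05  0.03] 61.88356004477415 38.25029800471422
```

Emit:
carry_out(delta_pos=[[0,0,0.5],[0,0,1],[0,0,2],[0,0,3],[0,0,5],[0,0,7],[0,0,9],[0,0,12],[0,0,14],[0,0,14]], turn=[[0,0,0],[0,0,0],[0,0,0],[0,0,0],[0,0,0],[0,0,0],[0,0,0],[0,0,0],[0,0,0],[0,0,0]], gripper=[60,60,60,60,60,60,60,60,60,60])

```text
t: 30.4
tool_pos: [452.2, 224.6, 137.9]
tool_rot: [[-0.135, -0.005, 0.991], [-0.991, -0.0, -0.135], [0.001, -1.0, -0.005]]
wrist_force: [0.4, -0.3, -0.1]
finger_gap: 61.9
```

```bash
python3 st.py;  python3 - <<'E'
from h import *
a=get_image("side")[240:460,200:460]; b=get_image("wrist"); s=env.sense()
a=cv2.resize(a,(567,480),interpolation=3); cv2.imwrite("pics/a9.png",a);cv2.imwrite("pics/w9.png",b)
print(fit3("pics/w9.png",s["tool_pos"],s["tool_rot"]),s["wrist_force"])
E
```

```text
30.4 [452.16 224.63 137.91] [ 0.38 -0.34 -0.05] [ 0.    0.01 -0.02] 61.852800601142405 38.24042083600634
(array([452.8216633 , 223.61857504, 141.30136846]), np.float64(1.2331044883195275)) [ 0.28648553 -0.41124771 -0.31712447]
```

View pics/a9.png

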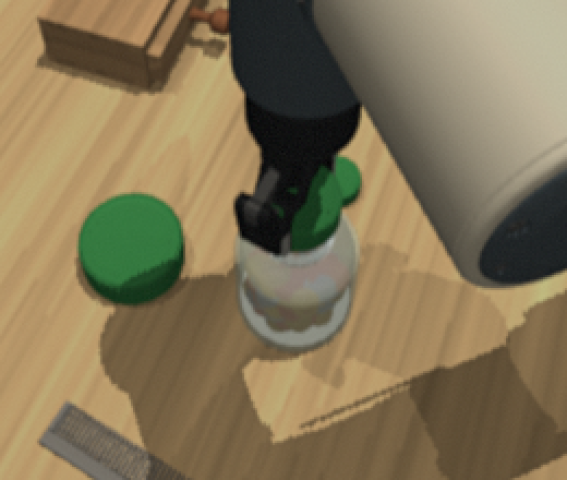

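View pics/w9.png

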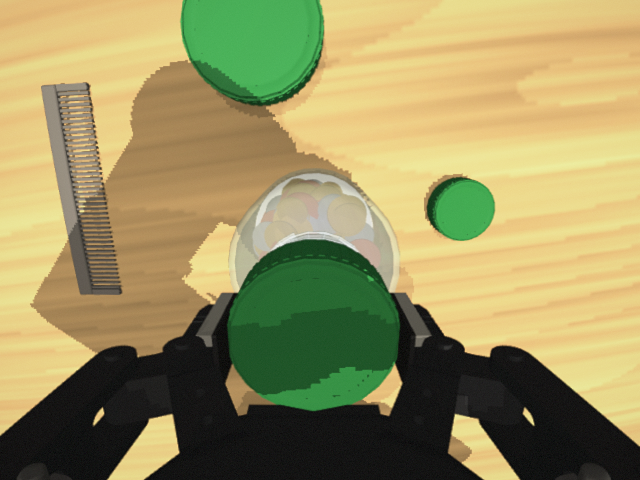

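Emit:
carry_out(delta_pos=[[0,0,6],[0,0,14],[0,0,24],[0,0,34],[2,-8,44],[6,-23,52],[12,-46,58],[20,-77,60],[28,-108,60],[35,-135,60]], turn=[[0,0,0],[0,0,0],[0,0,0],[0,0,0],[0,0,0],[0,0,0],[0,0,0],[0,0,0],[0,0,0],[0,0,0]], gripper=[60,60,60,60,60,60,60,60,60,60])

```text
t: 31.75
tool_pos: [487.1, 87.4, 198.0]
tool_rot: [[-0.136, -0.006, 0.991], [-0.991, -0.001, -0.136], [0.001, -1.0, -0.006]]
wrist_force: [0.7, 0.8, -0.5]
finger_gap: 62.0
```

```bash
python3 st.py
```

```text
31.75 [487.13  87.42 197.99] [ 0.69  0.78 -0.45] [ 0.03 -0.06 -0.02] 61.97814299221957 53.9503005396465
```

Remaining to the dish centre: (+70, -268).

Emit:
carry_out(delta_pos=[[6,-24,0],[15,-56,0],[24,-92,0],[34,-128,0],[43,-164,0],[52,-200,0],[60,-232,0],[66,-256,0],[70,-268,0],[70,-268,0]], turn=[[0,0,0],[0,0,0],[0,0,0],[0,0,0],[0,0,0],[0,0,0],[0,0,0],[0,0,0],[0,0,0],[0,0,0]], gripper=[60,60,60,60,60,60,60,60,60,60])

```text
t: 33.0
tool_pos: [556.9, -181.3, 197.8]
tool_rot: [[-0.138, -0.006, 0.99], [-0.99, -0.0, -0.138], [0.001, -1.0, -0.006]]
wrist_force: [-0.3, 1.2, -0.1]
finger_gap: 62.2
```

```bash
python3 st.py; python3 - <<'E'
from h import *
get_image("side")
a=get_image("side"); b=get_image("wrist"); s=env.sense()
cv2.imwrite("pics/a10.png",a);cv2.imwrite("pics/w10.png",b)
print(fit3("pics/w10.png",s["tool_pos"],s["tool_rot"]),s["tool_pos"],s["wrist_force"])
E
```

```text
33.0 [ 556.89 -181.3   197.79] [-0.3   1.2  -0.13] [ 0.02 -0.03  0.03] 62.15358052406522 84.80930041548777
(array([ 557.89028099, -180.83423199,  201.80951151]), np.float64(1.1315738865496714)) [ 556.9614759  -179.90914872  198.16480463] [-0.42936659  0.77253875  0.22101583]
```

View pics/a10.png

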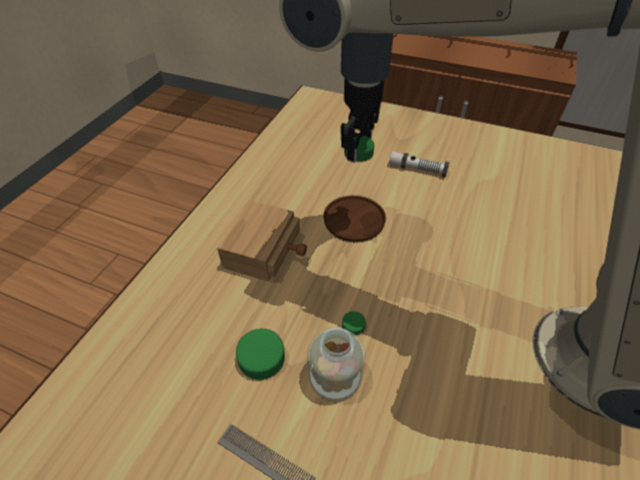

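View pics/w10.png

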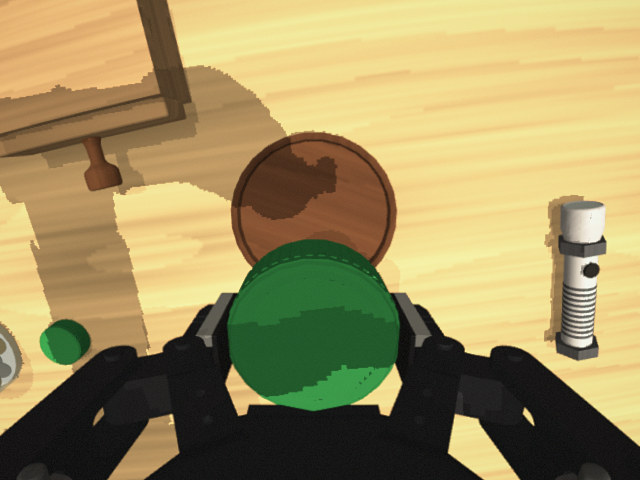

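Emit:
carry_out(delta_pos=[[0,0,-15],[0,0,-38],[0,0,-64],[0,0,-90],[0,0,-116],[0,0,-140],[0,0,-160],[0,0,-174],[0,0,-182],[0,0,-182]], turn=[[0,0,0],[0,0,0],[0,0,0],[0,0,0],[0,0,0],[0,0,0],[0,0,0],[0,0,0],[0,0,0],[0,0,0]], gripper=[60,60,60,60,60,60,60,60,60,60])

```text
t: 34.4
tool_pos: [556.8, -179.8, 15.8]
tool_rot: [[-0.135, -0.006, 0.991], [-0.991, -0.0, -0.135], [0.001, -1.0, -0.006]]
wrist_force: [0.9, -0.1, -0.3]
finger_gap: 61.9
```

```bash
python3 st.py
```

```text
34.4 [ 556.77 -179.76   15.82] [ 0.86 -0.06 -0.34] [0.   0.01 0.  ] 61.913871541139585 84.76974454689098
```

Emit:
carry_out(delta_pos=[[0,0,-2],[0,0,-4],[0,0,-6],[0,0,-7.5],[0,0,-9],[0,0,-10],[0,0,-11],[0,0,-12],[0,0,-12.5],[0,0,-12.5]], turn=[[0,0,0],[0,0,0],[0,0,0],[0,0,0],[0,0,0],[0,0,0],[0,0,0],[0,0,0],[0,0,0],[0,0,0]], gripper=[60,60,60,60,60,60,60,60,60,60])

```text
t: 35.65
tool_pos: [556.8, -179.8, 3.3]
tool_rot: [[-0.135, -0.006, 0.991], [-0.991, -0.0, -0.135], [0.001, -1.0, -0.006]]
wrist_force: [-0.3, 0.8, -0.5]
finger_gap: 61.9
```

```bash
python3 st.py
```

```text
35.65 [ 556.77 -179.76    3.29] [-0.27  0.81 -0.49] [ 0.04 -0.02  0.  ] 61.93581555271548 84.76772977975165
```

No contact yet; continue slowly.

Emit:
carry_out(delta_pos=[[0,0,-0.3],[0,0,-0.6],[0,0,-0.9],[0,0,-1.2],[0,0,-1.5],[0,0,-1.8],[0,0,-2.1],[0,0,-2.4],[0,0,-2.5],[0,0,-2.5]], turn=[[0,0,0],[0,0,0],[0,0,0],[0,0,0],[0,0,0],[0,0,0],[0,0,0],[0,0,0],[0,0,0],[0,0,0]], gripper=[60,60,60,60,60,60,60,60,60,60])

```text
t: 36.9
tool_pos: [556.8, -179.8, 1.7]
tool_rot: [[-0.135, -0.006, 0.991], [-0.991, -0.001, -0.135], [0.001, -1.0, -0.006]]
wrist_force: [-2.4, 2.3, 7.6]
finger_gap: 61.8
```

```bash
python3 st.py; python3 - <<'E'
from h import *
a=get_image("side")[150:290,280:450]; b=get_image("wrist")
cv2.imwrite("pics/a11.png",cv2.resize(a,None,fx=3.4,fy=3.4,interpolation=3));cv2.imwrite("pics/w11.png",b)
E
```

```text
36.9 [ 556.76 -179.76    1.72] [-2.44  2.25  7.57] [ 0.69  1.12 -0.01] 61.81907886308408 84.76594717977012
```

View pics/w11.png

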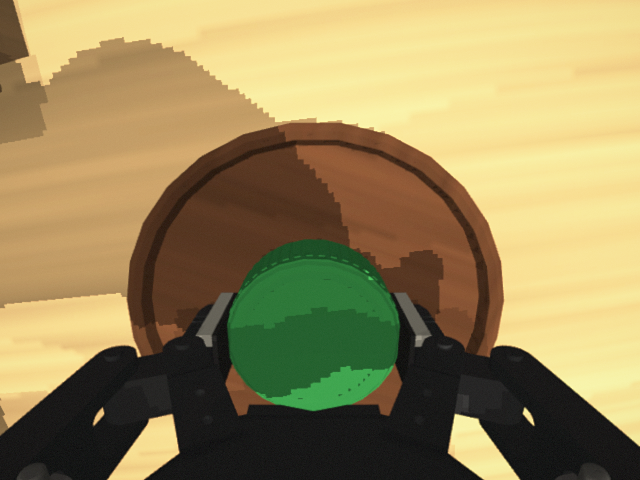

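View pics/a11.png

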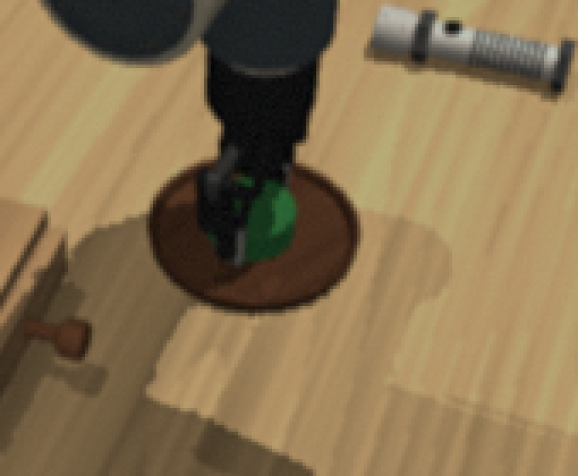

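Emit:
carry_out(delta_pos=[[0,0,0],[0,0,0],[0,0,0],[0,0,0],[0,0,0],[0,0,0],[0,0,0],[0,0,0],[0,0,0],[0,0,0]], turn=[[0,0,0],[0,0,0],[0,0,0],[0,0,0],[0,0,0],[0,0,0],[0,0,0],[0,0,0],[0,0,0],[0,0,0]], gripper=[73,75,77,80,85,90,95,100,100,100])

```text
t: 38.25
tool_pos: [556.8, -179.8, 1.7]
tool_rot: [[-0.135, -0.006, 0.991], [-0.991, -0.001, -0.135], [0.001, -1.0, -0.006]]
wrist_force: [0.1, 1.1, -0.0]
finger_gap: 85.3
```

```bash
python3 st.py
```

```text
38.25 [ 556.75 -179.78    1.73] [ 0.1   1.09 -0.04] [ 0.02 -0.02  0.01] 85.33305452021966 84.76779148497864
```

Emit:
carry_out(delta_pos=[[0,0,4],[0,0,10],[0,0,20],[0,0,34],[0,0,50],[0,0,70],[0,0,90],[0,0,110],[0,0,120],[0,0,120]], turn=[[0,0,0],[0,0,0],[0,0,0],[0,0,0],[0,0,0],[0,0,0],[0,0,0],[0,0,0],[0,0,0],[0,0,0]], gripper=[100,100,100,100,100,100,100,100,100,100])

```text
t: 39.5
tool_pos: [557.2, -179.8, 122.7]
tool_rot: [[-0.135, -0.004, 0.991], [-0.991, -0.001, -0.135], [0.001, -1.0, -0.004]]
wrist_force: [-0.2, -1.2, -1.0]
finger_gap: 85.6
```

```bash
python3 st.py; python3 - <<'E'
from h import *
np.set_printoptions(precision=2,suppress=True)
get_image("side")
a=get_image("side"); cv2.imwrite("pics/a12.png",a)
s,b,f=lidfit(6,31.5,"w12",(318,240));print(s["tool_pos"],b,f)
sc=get_image("scene")
cv2.imwrite("pics/s12.png",sc)
o=cv2.imread("pics/side0.png"); 
# jar compare: base region
d=cv2.absdiff(o,a).max(2); print("diff comb",d[430:478,220:312].mean(),"flash",d[150:180,388:448].mean(),"jarbase",d[370:400,305:368].mean(),"knob",d[240:260,290:308].mean())
E
```

```text
39.5 [ 557.16 -179.76  122.66] [-0.16 -1.21 -1.03] [0.02 0.01 0.04] 85.60909410670969 84.78324047521168
[ 556.33 -179.6   121.09] [ 267  193   93   95 6887] (array([ 557.87, -180.68]), array([ 0.11,  0.14, -0.11, -0.16]))
diff comb 13.84759963768116 flash 13.036111111111111 jarbase 13.014285714285714 knob 31.708333333333332
```

View pics/a12.png

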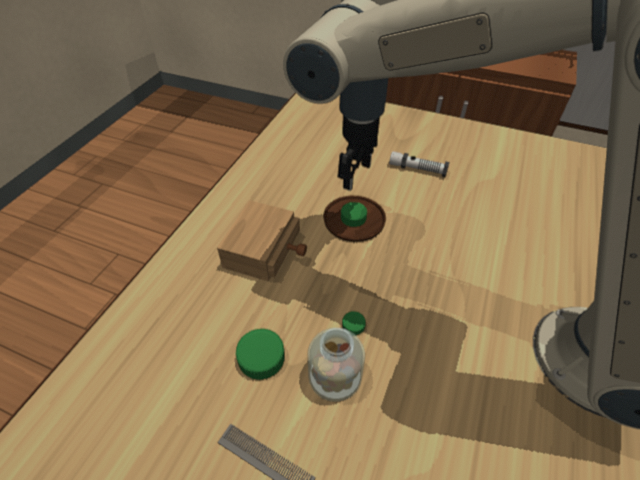

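View pics/w12.png

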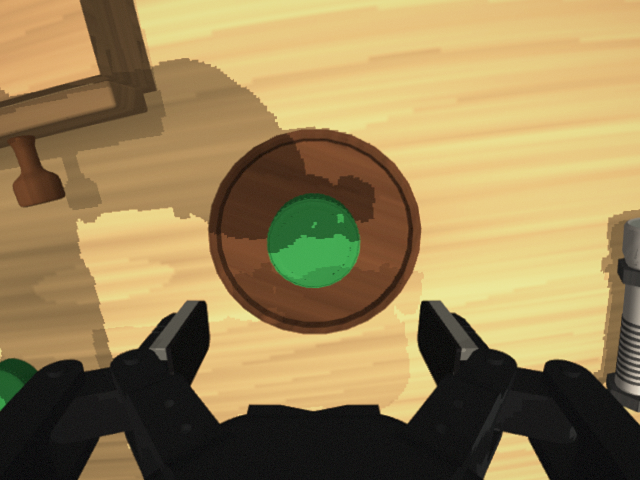

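The lid lies flat near the middle of the dish (wrist picture 314,241, dish about 314,231). The jar stands upright at its old place (side picture 336,362), and nothing else has moved.

```bash
python3 - <<'E'
from bench import order
print(order.sign_off())
E
```

```text
the job is handed in; nothing more can be done
None
```

I unscrewed the middle-sized green lid, laid it right way up in the key dish, let go of it there and handed the job in at about 40 s. No verdict was reported.

- **Unscrewing:** it took about 1.5 turns in three grips, and the lid climbed roughly 9 to 11 mm a turn. The lid was never let go after it came off the thread. At the ends of the moves I read up to about 6 N sideways and 6 N down; I did not watch the force within a move.
- **Off-centre first grip:** it sat about 2 mm off the lid's axis, which built up the sideways push. I opened the gripper, re-centred and gripped again, and the sideways force then stayed below about 3 N.
- **Coming free:** the lid lifted 3.9 mm without resistance, more than the play in the thread, before I raised it clear.
- **Placing:** I lowered it until the floor of the dish pushed back with 7.6 N, opened the fingers, and rose about 120 mm clear.
- **Last checks:** the wrist camera puts the lid at (557.9, -180.7), against a dish centre of (557.5, -180.4), lying level by eye. The side picture shows the open jar upright in its old place, and the comb, flashlight and drawer look unmoved.
- **Checks that disagreed or were weak:**
  - The picture-difference check ran higher at the drawer knob (32 against about 13 elsewhere); I put that down to the arm's shadow there.
  - The lid height fits from the wrist camera were off by 1 to 3 mm when other green things touched the lid in the picture, so I went by force instead.

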